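# Tip the forming block onto its bench fixture and lock it in

### The job

Push the standing forming block against the front edge of the bench fixture and tip it over that edge onto the bed, so that it lies with its steel face up. Then slide it fully home, about midway across the bed and square against the back stop, and swing the stop arm fully closed behind it. Leave the brass weight and the tape measure where they are.

Things in the scene. Friction and masses are not known exactly. Their poses are not given: they have to be found in the camera images.
- fixture: Bench fixture, fixed (place and yaw vary): flat steel bed plate 190 mm long (x), 220 mm wide (y), top 22 mm above the table, no side guides. Origin: at table level under the middle of its front edge; x points along the bed to the back stop, y along the front edge, z up. Before the front edge (negative x) is bare table. Home against the stop, the block's origin is at x = 25, z = 67 mm here.
- back_stop (a point): Foot of the back stop's front face, at its middle, on the bed: x = 165 mm in the fixture frame. The grey stop plate stands 60 mm above the bed and is 160 mm wide, 16 mm thick.
- forming_block: Layered plywood block, 90 (x) x 100 (y) x 140 mm (z), about 0.8 kg, loose. Starts standing on end before the bed, its +x side 25 to 85 mm from the front edge and facing it within 0.15 rad, within 20 mm of the middle. Origin: centre of the 90 x 100 mm end it stands on at first; z up at first. Once tipped, z runs along the fixture's x, and this end overhangs the front edge by 20 to 60 mm.
- steel_face (a point): Centre of the steel plate on the block's -x side, which looks away from the bed at the start and must end on top. A push below about 40 mm height slides the standing block. Once it bears on the bed's edge, a push high on this face (5 to 10 N at about 115 mm) tips it; let the push rise with the face (30 mm over 80 mm): a level push jams. Past balance it falls onto the bed.
- stop_arm (a joint): Hinge of the stop arm, upright axis at the bed's front corner. 0 = closed: its 90 mm stop bar, 16 mm wide, 26 to 36 mm above the table, lies along the front edge with 3 mm play to the homed block. Grows counter-clockwise from above as it opens, to 1.9 rad; starts at 1.5 to 1.8, the bar pointing away from the bed. Light friction (1 N at the handle), stays where left.
- stop_handle (a point): Grip point on the axis of the stop arm's upright round handle: black, 16 mm thick, from 37 to 95 mm above the table. The point is 70 mm above the table and 85 mm from the hinge axis. The handle turns with the arm and may slip round between the fingers as they follow the arc.
- stop_pivot (a point): Point on the stop arm's hinge axis, 37 mm above the table, at x = 14, y = -85 mm in the fixture frame.
- brass_weight: Brass hold-down weight, 42 mm across, 56 mm high, standing beyond the fixture; origin at the centre of its underside. Bystander.
- tape_measure: Tape measure, 36 x 102 x 62 mm, standing on the table behind the back stop; origin at its underside. Bystander.
Mind the look-alikes: they are no part of the job. Of the things that look like the forming_block, the larger one is meant.

How it is judged (in metres and radians):
On the way:
1. the block lies on the bed with its steel face up (angle between forming_block's own x axis and vertical above 3.03 rad and z of forming_block in the frame of fixture above 0.06 m and x of forming_block in the frame of fixture above -0.075 m), for 0.2 s.
At the end, for the whole second after the job is handed in: The block lies flat on the bed, steel face up (within 0.07 rad), square to the back stop (0.06 rad), its end within 4.5 mm of the back stop, its middle within 45 mm of the bed's middle line; the stop arm is closed behind it (joint below 0.12 rad) and the block is at rest (angle between forming_block's own x axis and vertical above 3.07 rad and angle between the z axis of forming_block and the x axis of fixture, either way round below 0.06 rad and x of forming_block in the frame of fixture between 0.0205 and 0.03 m and y of forming_block in the frame of fixture between -0.045 and 0.045 m and z of forming_block in the frame of fixture between 0.063 and 0.071 m and value of joint stop_arm below 0.12 rad and linear speed of forming_block below 0.01 m/s); the robot touches nothing.
It fails at once if the brass weight or the tape measure is displaced by more than 20 mm (distance of any of brass_weight, tape_measure from where it was at the start of the episode above 0.02 m).
It also fails if it takes over 67 s, if anything falls off the work surface, if the arm or the gripper's body presses on something with over 40 N, if the wrist force passes 120 N, or if a joint passes its speed limit or range.

### The arm

A 6-joint arm with a two-finger parallel gripper is mounted at the origin on a cart in front of the work surface, level with it; the furniture and walls round the work are solid. World frame = base frame: x ahead of the robot, y to its left, z up, the work surface at z = 0. Lengths are in mm, angles in rad, forces in N, time in s.
With the tool pointing down it reaches from about 400 to 925 mm from the base axis. Payload 12.5 kg.
Tool frame: the origin (TCP) lies at the centre of the arm's flange, where the gripper is bolted on; the fingertips stand 190 mm ahead of it and the grasp point (between the pads) lies 171 mm ahead of it; z points along the fingers, y is the direction in which the jaws open and shut (so a half turn about z gives the same grasp; the last joint's range is limited). The gripper opens to 95 mm and grips with 3 to 60 N. Pads are 20 mm wide; open, the fingers measure 119 mm over their backs; the gripper's body (75 mm by 180 mm) begins 59 mm behind the grasp point.
Start: joints at [1.15, 0.491, 1.559, -0, 1.092, -0.106], TCP at [193.493, 594.294, 404.761] pointing down, gripper open.
Joint ranges: [-3.1, 3.1], [-0.84, 2.19], [0.05, 2.79], [-1.13, 4.28], [0.06, 2.93], [-2.69, 2.69]. Speed limits (rad/s): [2.22, 2.22, 2.79, 3.14, 3.14, 3.14].

### API

Orientations are given as [roll, pitch, yaw] about the fixed x, y, z axes, in that order (R = Rz(yaw) Ry(pitch) Rx(roll)).
In Python, from cell import env, optics gives the robot as it stands.
- The arm moves only by the tool apply_moves, never from a script. Its argument "commands" is a list of rows, each a list of 7 numbers: the turn, a rotation vector about the tool's x, y, z in degrees, then the shift along the tool's x, y, z in m, then the finger opening in m, from 0 to 0.0951. A call has 1 to 5 rows; each row shifts and turns the commanded pose from where the row before left it, along the tool's axes as they then stand; what a row does not reach is not made up. A row lasts 1/12 s, in which the tool goes at most 41.7 mm and 7.16 degrees, less where a joint would pass 70% of its speed; a pose out of reach is approached as far as the arm can. A call with a gripper value outside its range is refused whole. The fingers move at their own pace and stop on an object; the grip force is fixed at half the most. Time passes only in rows, so rows that do not move let the fingers close. It gives the time, the measured TCP pose, the force and the opening at its end, in the units of the state.
- env.state(): the state, without advancing time (a new reading comes with each control period).
- optics.read_camera(name): name is "scene" or "top"; returns a dict with "color" (480x640x3 uint8, red, green, blue), "fx", "fy", "cx", "cy" (pixels), "eye" and "rotation" of the camera in the world. Camera axes: x right, y up, looking along -z (the intrinsics and any distortion apply to the point x, -y, -z); pixel columns grow to the right and rows downward; lengths in mm; the calibration is good to about 2 mm. A picture is of the moment at which its call begins. There is no depth.
- env.job_done(): hands the job in, once; it reports no verdict.
The state is a dict: "t": time; "joints": joint angles; "qvel": joint speeds; "tau": joint torques, N m; "eef_pos": TCP position; "tcp_rot": TCP orientation; "ft_force": force on the tool from outside, world axes, zero at the start; "moment": the same for the moment, N m; "opening": opening from 0.0 (shut) to 1.0 (fully open).
Only numpy, scipy, OpenCV 4.12 (cv2) and the standard library are available. Lean on these libraries where they do the work, as an engineer would, in place of code of your own. Each camera call takes 0.05 s, during which the arm holds its last target. There are 200 camera calls.

## Working session

There is one attempt and no reset: what is moved stays moved. The work goes in short steps, Python scripts to look and compute and a tool call to move; the robot and the scene stay as the last step left them, time stands still between calls to the robot, and variables do not carry over. Pictures are saved under pics/ and viewed, about 8 in all and at most 12, crops included, and the job is handed in when it is done.

Besides the shell and the picture viewer there is one more tool, called by a JSON object that holds its "method" and its "body". apply_moves: Moves the arm, as the interface text tells. Its arguments: {"type":"object","properties":{"commands":{"type":"array","items":{"type":"array","items":{"type":"number"}}}},"required":["commands"]}

```bash
mkdir -p pics; cat > h.py <<'E'
import numpy as np, cv2
from cell import env, optics
def snap(n,f):
    c=optics.read_camera(n); cv2.imwrite('pics/'+f,c['color'][:,:,::-1]); 
    np.savez('pics/'+f+'.npz',**{k:v for k,v in c.items()}); return c
def ray(c,u,v):
    p=np.array([[[u,v]]],float); K=np.array([[c['fx'],0,c['cx']],[0,c['fy'],c['cy']],[0,0,1.]])
    d=np.array(c.get('distortion',np.zeros(5)),float)
    x,y=cv2.undistortPoints(p,K,d)[0,0]
    r=np.array(c['rotation'])@np.array([x,-y,-1]); return np.array(c['eye']),r
def at(c,u,v,z):
    e,r=ray(c,u,v); return np.round(e+r*(z-e[2])/r[2],1)
def proj(c,P):
    q=np.array(c['rotation']).T@(np.array(P,float)-np.array(c['eye'])); K=np.array([[c['fx'],0,c['cx']],[0,c['fy'],c['cy']],[0,0,1.]])
    d=np.array(c.get('distortion',np.zeros(5)),float)
    return cv2.projectPoints(np.array([[q[0],-q[1],-q[2]]]),np.zeros(3),np.zeros(3),K,d)[0][0,0].round(1)
E
python3 - <<'E'
from h import *
for n in('scene','top'):
    c=snap(n,n+'0.png'); print({k:v for k,v in c.items() if k!='color'})
print(env.state())
E
```

```text
{'fx': 594.178492478586, 'fy': 594.178492478586, 'cx': 315.64024166219866, 'cy': 245.59765678293095, 'eye': array([ 159.70748242, -668.60184321,  887.20430451]), 'rotation': array([ 0.82144277,  0.00760182, -0.47742849])}
{'fx': 568.1720041047519, 'fy': 568.1720041047519, 'cx': 312.06721709673735, 'cy': 243.1509600850717, 'eye': array([ 395.56235153,   79.25543452, 1380.99804658]), 'rotation': array([ 0.12960916,  0.01588266, -1.55141923])}
{'t': 0.1, 'joints': array([ 1.15039254e+00,  4.91509243e-01,  1.55940772e+00,  7.71445241e-06,
        1.09167800e+00, -1.05614960e-01]), 'qvel': array([ 0.00084781, -0.00133949, -0.0023239 ,  0.00076555, -0.00198224,
        0.00070025]), 'tau': array([ 3.64469553e-03, -6.13620472e+01, -2.58608651e+01,  6.94154366e-02,
        4.69973136e-02, -3.40982342e-05]), 'eef_pos': array([193.48477678, 594.26659417, 404.20727603]), 'tcp_rot': array([-3.14059664e+00, -1.12467010e-04,  2.82680021e+00]), 'ft_force': array([-0.11100114, -0.13614006, -0.42688496]), 'moment': array([-0.0387506 ,  0.00387861,  0.01965416]), 'opening': 1.0013354571974846}
```

```bash
python3 - <<'E'
s=open('h.py').read()
s=s.replace("from cell","from scipy.spatial.transform import Rotation as Ro\nfrom cell",1)
s=s.replace("np.array(c['rotation'])","Ro.from_euler('xyz',c['rotation']).as_matrix()")
open('h.py','w').write(s)
E
```

```text
(no output)
```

View pics/scene0.png

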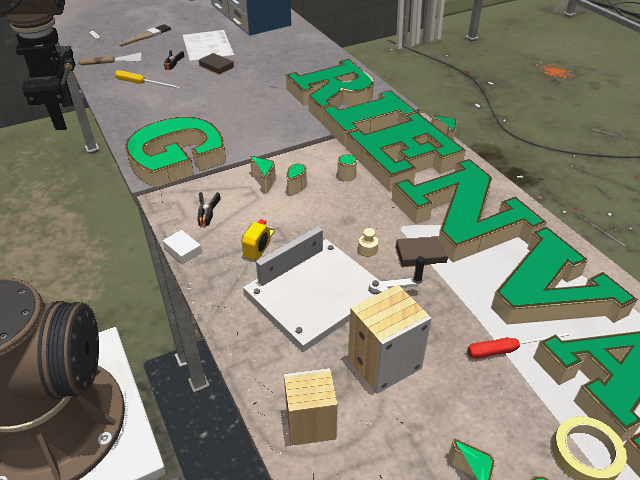

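View pics/top0.png

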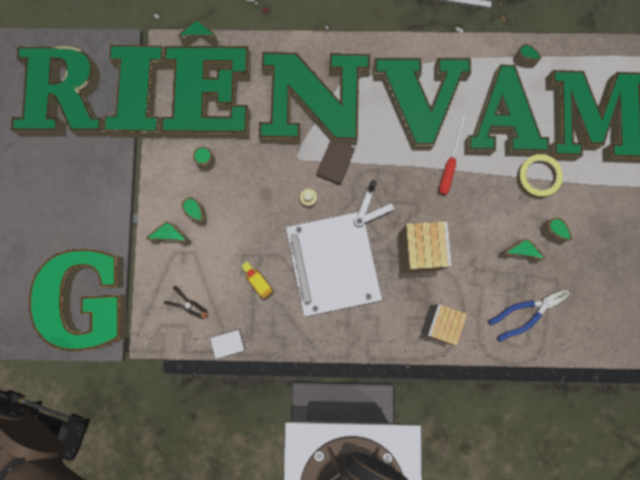

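```bash
python3 - <<'E'
import cv2
a=cv2.imread('pics/top0.png')[170:330,270:470]
cv2.imwrite('pics/c1.png',cv2.resize(a,(800,640)[:2],interpolation=cv2.INTER_CUBIC)[:600])
a=cv2.imread('pics/scene0.png')[220:400,230:470]
cv2.imwrite('pics/c2.png',cv2.resize(a,(800,600),interpolation=cv2.INTER_CUBIC))
E
```

```text
(no output)
```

View pics/c1.png

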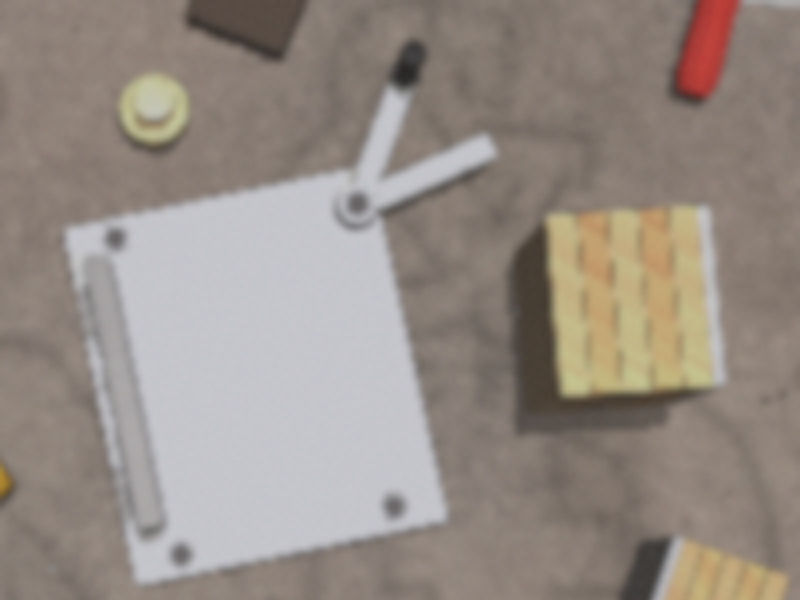

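View pics/c2.png

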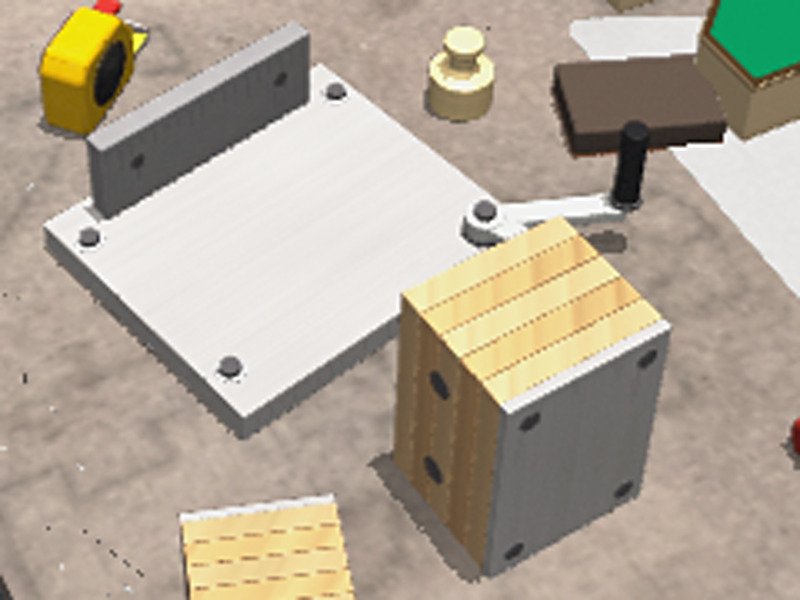

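```bash
cat > fit.py <<'E'
from h import *
from scipy.optimize import least_squares
def load(f): return dict(np.load('pics/'+f+'.npz'))
def fit(obs,x0):
    # obs: (cam,u,v,local xyz)
    def T(p,l): 
        c,s=np.cos(p[2]),np.sin(p[2]); return [p[0]+c*l[0]-s*l[1],p[1]+s*l[0]+c*l[1],l[2]]
    f=lambda p:np.concatenate([proj(c,T(p,l))-[u,v] for c,u,v,l in obs])
    r=least_squares(f,x0,x_scale=[10,10,.1],diff_step=1e-4); return r.x,r.fun.reshape(-1,2).round(1)
E
python3 - <<'E'
from fit import *
import h
t=load('top0.png');s=load('scene0.png')
A=lambda x,y:(270+(x+.5)/4-.5,170+(y+.5)/4-.5)
B=lambda x,y:(230+(x+.5)/(10/3)-.5,220+(y+.5)/(10/3)-.5)
o=[(t,*A(66,229),(190,-110,22)),(t,*A(447,519),(0,110,22)),(t,*A(137,583),(190,110,22)),
   (s,*B(45,230),(190,110,22)),(s,*B(243,415),(0,110,22)),(s,*B(320,65),(190,-110,22))]
for sub in (o,o[:3],o[3:]):
  p,r=fit(sub,[560,0,1.6]);print(p,r.tolist())
b=[(t,*A(548,216),(45,-50,140)),(t,*A(710,206),(-45,-50,140)),(t,*A(724,384),(-45,50,140)),(t,*A(563,397),(45,50,140)),
 (s,*B(402,293),(45,50,140)),(s,*B(505,412),(-45,50,140)),(s,*B(668,326),(-45,-50,140)),(s,*B(560,218),(45,-50,140)),(s,*B(490,577),(-45,50,0)),(s,*B(635,497),(-45,-50,0))]
for sub in (b,b[:4],b[4:]):
  q,r=fit(sub,[500,-150,1.6]);print(q,r.tolist())
print(at(t,*A(414,48),95),at(s,*B(635,127),95),at(t,*A(357,203),37))
E
```

```text
[528.56944186   0.           1.64366487] [[-12.0, -5.7], [-23.3, 8.6], [-25.7, -3.0], [-8.1, -22.0], [-22.8, -16.3], [-0.3, -10.0]]
[569.13568477   0.           1.96400549] [[-20.6, 4.9], [-8.8, -11.6], [-5.5, 1.7]]
[523.62359385   0.           1.61325547] [[-8.5, -23.2], [-26.1, -16.5], [0.8, -9.2]]
[ 557.09778698 -150.74799866    1.5948814 ] [[-0.5, -0.9], [-0.1, 1.3], [-2.0, 2.0], [-3.1, -1.0], [-1.4, -2.9], [-2.8, -0.8], [-0.0, 1.2], [0.9, -1.6], [-3.4, 0.1], [0.2, 0.6]]
[ 534.12408424 -150.            1.6       ] [[-0.9, 9.5], [-0.4, 11.5], [-2.1, 12.4], [-3.3, 9.6]]
[ 559.74801452 -148.8602534     1.58931488] [[-0.6, -4.2], [-2.1, -2.2], [0.6, -0.1], [1.8, -2.8], [-2.9, -1.4], [0.8, -0.6]]
[708.6 -35.4  95. ] [706.6 -33.1  95. ] [627.3  -7.   37. ]
```

```bash
sed -i 's/\[0\]\[0,0\].round(1)/[0][0,0]/' h.py; sed -i 's/,diff_step=1e-4//' fit.py
cat > m0.py <<'E'
from fit import *
t=load('top0.png');s=load('scene0.png')
A=lambda x,y:(270+(x+.5)/4-.5,170+(y+.5)/4-.5)
B=lambda x,y:(230+(x+.5)/(10/3)-.5,220+(y+.5)/(10/3)-.5)
o=[(t,*A(66,229),(190,-110,22)),(t,*A(447,519),(0,110,22)),(t,*A(137,583),(190,110,22)),
   (s,*B(45,230),(190,110,22)),(s,*B(243,415),(0,110,22)),(s,*B(320,65),(190,-110,22))]
for sub in (o,o[:3],o[3:]):
  p,r=fit(sub,[560,-10,1.7]);print(p,r.tolist())
b=[(t,*A(548,216),(45,-50,140)),(t,*A(710,206),(-45,-50,140)),(t,*A(724,384),(-45,50,140)),(t,*A(563,397),(45,50,140)),
 (s,*B(402,293),(45,50,140)),(s,*B(505,412),(-45,50,140)),(s,*B(668,326),(-45,-50,140)),(s,*B(560,218),(45,-50,140)),(s,*B(490,577),(-45,50,0)),(s,*B(635,497),(-45,-50,0))]
for sub in (b,b[:4],b[4:]):
  q,r=fit(sub,[557,-150,1.6]);print(q,r.tolist())
E
python3 m0.py
```

```text
[546.67282091 -40.19096124   1.79584768] [[-0.7, -0.2], [0.7, 0.4], [-0.1, 0.9], [-0.4, -1.6], [0.7, 1.2], [0.5, -0.6]]
[547.13327125 -40.42108566   1.79246548] [[-0.5, -0.7], [0.6, 0.2], [-0.2, 0.4]]
[546.34280636 -40.12677976   1.79886752] [[-0.7, -1.3], [0.6, 1.4], [0.0, -0.5]]
[ 557.57168074 -152.96022545    1.64613862] [[-0.6, -0.0], [-0.4, 0.1], [0.1, 0.7], [-0.8, -0.2], [-0.9, -0.5], [0.4, 0.7], [1.1, 0.4], [-0.2, -1.3], [-0.6, 1.4], [1.3, -0.1]]
[ 557.93991098 -153.90037098    1.65090518] [[-0.3, -0.1], [-0.0, -0.1], [0.7, 0.5], [-0.3, -0.2]]
[ 557.55104097 -152.50751618    1.64416025] [[-1.1, -0.7], [0.1, 0.5], [1.0, 0.3], [-0.3, -1.4], [-0.8, 1.2], [1.1, -0.3]]
```

```bash
cat > plan.py <<'E'
from h import *
F=np.array([546.7,-40.2,0]); YAW=1.796
RF=Ro.from_euler('z',YAW)
def rot(phi,extra=0,flip=0): # tool in fixture: y=-yhat(fix), tilt phi
    a=np.radians(phi); z=np.array([np.sin(a),0,-np.cos(a)]); y=np.array([0,-1.,0])*(1-2*flip)
    M=np.stack([np.cross(y,z),y,z],1); return RF*Ro.from_euler('z',extra,degrees=True)*Ro.from_matrix(M)
def tcp(tip,R): return F+RF.apply(tip)-190*R.apply([0,0,1])
def cur():
    s=env.state(); return s['eef_pos'],Ro.from_euler('xyz',s['tcp_rot']),s
def fix(p): return RF.inv().apply(np.array(p)-F).round(1)
def go(tip,R):
    p,r,s=cur(); d=r.inv().apply(tcp(tip,R)-p); w=np.degrees((r.inv()*R).as_rotvec())
    print('shift mm (cur tool axes)',d.round(1),'rot deg',w.round(2),'|d|',np.linalg.norm(d).round(),'shift in target axes',R.inv().apply(tcp(tip,R)-p).round(1))
def where():
    p,r,s=cur(); print('tip fix',fix(p+190*r.apply([0,0,1])),'tool in fix\n',(RF.inv()*r).as_matrix().round(3),'F',(RF.inv().apply(s['ft_force'])).round(1),'open',s['opening'],'q',s['joints'].round(2),'t',s['t'])
E
python3 - <<'E'
from plan import *
for flip in(0,1):
  R=rot(45,0,flip); tip=(-190,15,20); T=tcp(tip,R); print('TCP',T.round())
  for q23 in (1.8,2.05,2.3):
    wr=T-100*R.apply([0,0,1]); q1=np.arctan2(wr[1],wr[0])
    M=(Ro.from_euler('y',q23).inv()*Ro.from_euler('z',q1).inv()*R)
    e=M.as_euler('ZYZ'); print(flip,q23,q1,e-[0,0,np.pi/2],'alt',(e[0]+np.pi,-e[1],e[2]+np.pi-np.pi/2))
R=rot(45); go((-200,15,200),R); where()
t=dict(np.load('pics/top0.png.npz'))
print(fix(at(t,308,196,40)),fix(at(t,447,325,80)))
E
```

```text
TCP [ 605. -360.  154.]
0 1.8 -0.6046698585739334 [ 0.53400265  1.92563079 -0.79401774] alt (np.float64(3.6755953053284185), np.float64(-1.9256307930621537), np.float64(2.347574916857778))
0 2.05 -0.6046698585739334 [ 0.50272401  1.70816918 -0.92148459] alt (np.float64(3.6443166626001884), np.float64(-1.7081691823232064), np.float64(2.220108068462279))
0 2.3 -0.6046698585739334 [ 0.49939055  1.48863683 -1.04137783] alt (np.float64(3.6409832001476428), np.float64(-1.4886368286162652), np.float64(2.100214822477329))
TCP [ 605. -360.  154.]
1 1.8 -0.6046698585739334 [ 0.53400265  1.92563079 -3.93561039] alt (np.float64(3.6755953053284185), np.float64(-1.9256307930621535), np.float64(-0.7940177367320151))
1 2.05 -0.6046698585739334 [ 0.50272401  1.70816918 -4.06307724] alt (np.float64(3.6443166626001884), np.float64(-1.7081691823232066), np.float64(-0.921484585127514))
1 2.3 -0.6046698585739334 [ 0.49939055  1.48863683 -4.18297048] alt (np.float64(3.6409832001476428), np.float64(-1.4886368286162652), np.float64(-1.041377831112464))
shift mm (cur tool axes) [-691.3 -788.3   70.6] rot deg [-23.2   40.89  55.86] |d| 1051.0 shift in target axes [-778.9  187.6 -680.1]
tip fix [697.2 202.7 214.2] tool in fix
 [[ 0.514  0.858 -0.001]
 [ 0.858 -0.514  0.001]
 [ 0.    -0.001 -1.   ]] F [-0.1  0.1 -0.4] open 1.0013354571974846 q [ 1.15  0.49  1.56  0.    1.09 -0.11] t 0.1
[ 121.5 -168.9   40. ] [-124.3  195.8   80. ]
```

{"method": "apply_moves", "body": {"commands": [[0,0,0,-0.036,-0.0184,0,0.06],[0,0,0,-0.036,-0.0184,0,0.06],[0,0,0,-0.036,-0.0184,0,0.06],[0,0,0,-0.036,-0.0184,0,0.06],[0,0,0,-0.036,-0.0184,0,0.06]]}}

```text
t: 0.52
eef_pos: [337.1, 449.6, 404.6]
tcp_rot: [-3.141, -0.0, 2.827]
ft_force: [1.6, 0.6, -0.0]
opening: 0.71
```

{"method": "apply_moves", "body": {"commands": [[0,0,0,-0.036,-0.0184,0,0.06],[0,0,0,-0.036,-0.0184,0,0.06],[0,0,0,-0.036,-0.0184,0,0.06],[0,0,0,-0.036,-0.0184,0,0.06],[0,0,0,-0.036,-0.0184,0,0.06]]}}

```text
t: 0.93
eef_pos: [479.9, 306.2, 404.6]
tcp_rot: [-3.141, -0.0, 2.827]
ft_force: [0.1, 0.6, -0.3]
opening: 0.634
```

{"method": "apply_moves", "body": {"commands": [[0,0,0,-0.036,-0.0184,0,0.06],[0,0,0,-0.036,-0.0184,0,0.06],[0,0,0,-0.036,-0.0184,0,0.06],[0,0,0,-0.036,-0.0184,0,0.06],[0,0,0,-0.013,-0.0378,0,0.06]]}}

```text
t: 1.35
eef_pos: [597.0, 152.1, 403.9]
tcp_rot: [3.141, 0.001, 2.827]
ft_force: [-0.4, -0.4, 0.0]
opening: 0.628
```

{"method": "apply_moves", "body": {"commands": [[0,0,0,-0.013,-0.0378,0,0.06],[0,0,0,-0.013,-0.0378,0,0.06],[0,0,0,-0.013,-0.0378,0,0.06],[0,0,0,-0.013,-0.0378,0,0.06],[0,0,0,-0.013,-0.0378,0,0.06]]}}

```text
t: 1.77
eef_pos: [596.6, -48.4, 404.5]
tcp_rot: [3.142, -0.0, 2.827]
ft_force: [0.9, -0.2, 1.0]
opening: 0.632
```

{"method": "apply_moves", "body": {"commands": [[0,0,0,-0.013,-0.0378,0,0.06],[0,0,0,-0.013,-0.0378,0,0.06],[0,0,0,-0.013,-0.0378,0,0.06],[0,0,0,-0.013,-0.0378,0,0.06],[0,0,0,-0.013,-0.0378,0,0.06]]}}

```text
t: 2.18
eef_pos: [599.9, -248.4, 404.5]
tcp_rot: [3.141, -0.0, 2.827]
ft_force: [0.6, 0.8, 0.9]
opening: 0.633
```

{"method": "apply_moves", "body": {"commands": [[0,0,0,-0.013,-0.0378,0,0.06],[0,0,0,-0.013,-0.0378,0,0.06],[0,0,0,-0.013,-0.0378,0,0.06],[-2.1,3.7,5.07,0,0,0,0.06],[-2.1,3.7,5.07,0,0,0,0.06]]}}

```text
t: 2.6
eef_pos: [601.5, -368.6, 403.7]
tcp_rot: [3.079, -0.139, 2.647]
ft_force: [-0.2, 0.7, 0.1]
opening: 0.628
```

{"method": "apply_moves", "body": {"commands": [[-2.1,3.7,5.07,0,0,0,0.06],[-2.1,3.7,5.07,0,0,0,0.06],[-2.1,3.7,5.07,0,0,0,0.06],[-2.1,3.7,5.07,0,0,0,0.06],[-2.1,3.7,5.07,0,0,0,0.06]]}}

```text
t: 3.02
eef_pos: [602.2, -366.3, 404.2]
tcp_rot: [3.032, -0.505, 2.217]
ft_force: [0.0, 0.7, -0.1]
opening: 0.63
```

{"method": "apply_moves", "body": {"commands": [[-2.1,3.7,5.07,0,0,0,0.06],[-2.1,3.7,5.07,0,0,0,0.06],[-2.1,3.7,5.07,0,0,0,0.06],[-2.1,3.7,5.07,0,0,0,0.06],[0,0,0,0,0,0,0.06]]}}

```text
t: 3.43
eef_pos: [602.1, -366.6, 403.8]
tcp_rot: [-3.14, -0.787, 1.792]
ft_force: [-0.6, 0.6, 0.5]
opening: 0.633
```

```bash
python3 -c "
from plan import *
where(); go((-195,15,20),rot(45))"
```

```text
tip fix [-195.9   18.7  269.6] tool in fix
 [[ 0.706 -0.002  0.708]
 [-0.003 -1.    -0.001]
 [ 0.708 -0.001 -0.706]] F [0.8 0.5 0.5] open 0.6325017881074728 q [-0.69  0.69  1.24  0.47  1.85 -0.94] t 3.4333
shift mm (cur tool axes) [-175.8    4.2  176.9] rot deg [ 0.05 -0.1  -0.14] |d| 249.0 shift in target axes [-175.5    3.9  177.2]
```

{"method": "apply_moves", "body": {"commands": [[0,0,0,-0.025,0.0006,0.0253,0.06],[0,0,0,-0.025,0.0006,0.0253,0.06],[0,0,0,-0.025,0.0006,0.0253,0.06],[0,0,0,-0.025,0.0006,0.0253,0.06],[0,0,0,-0.025,0.0006,0.0253,0.06]]}}

```text
t: 3.85
eef_pos: [605.1, -364.8, 225.2]
tcp_rot: [3.137, -0.78, 1.805]
ft_force: [0.4, 0.6, -0.4]
opening: 0.631
```

{"method": "apply_moves", "body": {"commands": [[0,0,0,-0.025,0.0006,0.0253,0.06],[0,0,0,-0.025,0.0006,0.0253,0.06],[0,0,0,0.006,0,0.006,0.06],[0,0,0,0.006,0,0.006,0.06],[0,0,0,0.005,0,0.005,0.06]]}}

```text
t: 4.27
eef_pos: [601.2, -340.2, 157.4]
tcp_rot: [3.137, -0.781, 1.803]
ft_force: [2.2, -1.9, -1.4]
opening: 0.633
```

{"method": "apply_moves", "body": {"commands": [[0,0,0,0.004,0,0.004,0.06],[0,0,0,0.004,0,0.004,0.06],[0,0,0,0.004,0,0.004,0.06],[0,0,0,0.004,0,0.004,0.06],[0,0,0,0.004,0,0.004,0.06]]}}

```text
t: 4.68
eef_pos: [594.9, -313.6, 157.6]
tcp_rot: [3.136, -0.78, 1.802]
ft_force: [3.3, -7.4, 3.8]
opening: 0.629
```

{"method": "apply_moves", "body": {"commands": [[0,0,0,0.004,0,0.004,0.06],[0,0,0,0.004,0,0.004,0.06],[0,0,0,0.004,0,0.004,0.06],[0,0,0,0.004,0,0.004,0.06],[0,0,0,0,0,0,0.06]]}}

```text
t: 5.1
eef_pos: [589.6, -290.9, 157.3]
tcp_rot: [3.137, -0.781, 1.802]
ft_force: [0.9, -2.8, 3.0]
opening: 0.628
```

```bash
python3 -c "
from plan import *
where();snap('scene','s1.png')"
```

```text
tip fix [-120.2   14.    22.4] tool in fix
 [[ 0.71   0.003  0.704]
 [ 0.004 -1.    -0.001]
 [ 0.704  0.003 -0.71 ]] F [-2.9 -0.3  3. ] open 0.6279887219004266 q [-0.62  0.91  1.54  0.5   1.36 -1.12] t 5.1
```

View pics/s1.png

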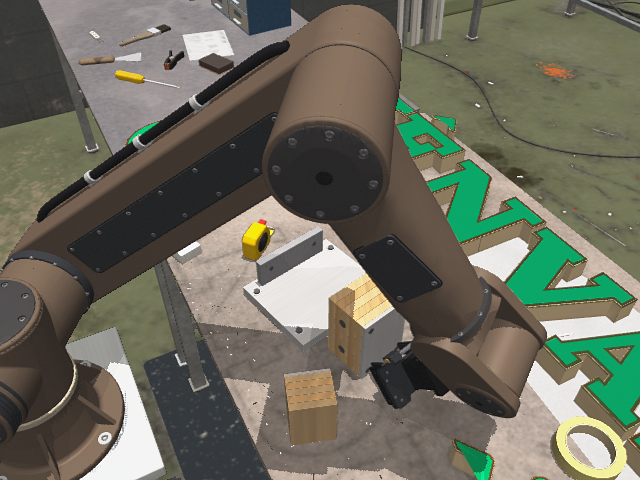

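{"method": "apply_moves", "body": {"commands": [[0,0,0,0.004,0,0.004,0.06],[0,0,0,0.004,0,0.004,0.06],[0,0,0,0.003,0,0.003,0.06],[0,0,0,0.002,0,0.002,0.06],[0,0,0,0,0,0,0.06]]}}

```text
t: 5.57
eef_pos: [585.6, -273.8, 156.8]
tcp_rot: [3.137, -0.781, 1.801]
ft_force: [1.5, -5.9, 5.0]
opening: 0.631
```

{"method": "apply_moves", "body": {"commands": [[0,0,0,0.002,0,0.002,0.06],[0,0,0,0.001,0,0.001,0.06],[0,0,0,0,0,0,0.06]]}}

```text
t: 5.82
eef_pos: [584.7, -270.0, 156.8]
tcp_rot: [3.137, -0.781, 1.801]
ft_force: [1.8, -7.6, 4.9]
opening: 0.63
```

```bash
python3 -c "
from plan import *
where()"
```

```text
tip fix [-98.7  14.   21.9] tool in fix
 [[ 0.71   0.002  0.704]
 [ 0.004 -1.    -0.001]
 [ 0.704  0.003 -0.71 ]] F [-7.8 -0.1  4.9] open 0.6304364836745638 q [-0.6   0.89  1.58  0.52  1.33 -1.13] t 5.8167
```

{"method": "apply_moves", "body": {"commands": [[0,0,0,0.001,0,0.001,0.06],[0,0,0,0.001,0,0.001,0.06],[0,0,0,0,0,0,0.06]]}}

```text
t: 6.07
eef_pos: [584.3, -268.6, 157.3]
tcp_rot: [3.135, -0.777, 1.802]
ft_force: [2.2, -18.2, 8.3]
opening: 0.625
```

{"method": "apply_moves", "body": {"commands": [[0,0,0,0.001,0,0.001,0.06],[0,0,0,0.001,0,0.001,0.06],[0,0,0,0,0,0,0.06]]}}

```text
t: 6.32
eef_pos: [583.8, -267.6, 158.0]
tcp_rot: [3.133, -0.773, 1.802]
ft_force: [1.5, -31.8, 10.4]
opening: 0.631
```

```bash
python3 -c "
from plan import *
where()"
```

```text
tip fix [-97.3  13.8  21.9] tool in fix
 [[ 0.716  0.     0.698]
 [ 0.005 -1.    -0.004]
 [ 0.698  0.006 -0.716]] F [-31.3   5.6  10.4] open 0.6313067458614903 q [-0.59  0.89  1.59  0.52  1.32 -1.13] t 6.3167
```

{"method": "apply_moves", "body": {"commands": [[0,0,0,-0.008,0,-0.008,0.06],[0,0,0,-0.008,0,-0.008,0.06],[0,0,0,0.015,0,-0.015,0.06],[0,0,0,0.015,0,-0.015,0.06],[0,0,0,0.015,0,-0.015,0.06]]}}

```text
t: 6.73
eef_pos: [588.1, -285.9, 219.4]
tcp_rot: [3.141, -0.785, 1.798]
ft_force: [0.4, -0.1, 1.0]
opening: 0.63
```

{"method": "apply_moves", "body": {"commands": [[0,0,0,0.015,0,-0.015,0.06],[0,0,0,0,0,0,0.06]]}}

```text
t: 6.9
eef_pos: [588.6, -285.9, 244.1]
tcp_rot: [3.135, -0.78, 1.803]
ft_force: [-0.3, -0.4, 0.2]
opening: 0.631
```

```bash
python3 -c "
from plan import *
where(); go((-101,14,108),rot(45))"
```

```text
tip fix [-115.2   13.7  109.1] tool in fix
 [[ 0.711  0.002  0.704]
 [ 0.005 -1.    -0.002]
 [ 0.704  0.005 -0.711]] F [-0.3  0.4  0.2] open 0.6312636126322692 q [-0.61  0.79  1.53  0.49  1.48 -1.06] t 6.9
shift mm (cur tool axes) [ 8.3  0.  10.8] rot deg [0.09 0.28 0.28] |d| 14.0 shift in target axes [ 8.3  0.  10.8]
```

{"method": "apply_moves", "body": {"commands": [[0,0,0,0.005,0,0.005,0.06],[0,0,0,0.004,0,0.004,0.06],[0,0,0,0.003,0,0.003,0.06],[0,0,0,0.0048,0,0.0022,0.06],[0,0,0,0.0048,0,0.0022,0.06]]}}

```text
t: 7.32
eef_pos: [582.2, -260.9, 245.1]
tcp_rot: [3.137, -0.78, 1.8]
ft_force: [0.3, -21.4, 19.7]
opening: 0.632
```

{"method": "apply_moves", "body": {"commands": [[0,0,0,0.0048,0,0.0022,0.06],[0,0,0,0.0048,0,0.0022,0.06],[0,0,0,0.0048,0,0.0022,0.06]]}}

```text
t: 7.57
eef_pos: [579.2, -246.8, 252.0]
tcp_rot: [3.134, -0.78, 1.802]
ft_force: [2.4, -24.9, 33.0]
opening: 0.634
```

```bash
python3 -c "
from plan import *
where(); snap('scene','s2.png')"
```

```text
tip fix [-75.   13.7 116.9] tool in fix
 [[ 0.711  0.     0.703]
 [ 0.004 -1.    -0.004]
 [ 0.703  0.006 -0.711]] F [-24.8   3.2  33. ] open 0.633703714189675 q [-0.57  0.74  1.6   0.52  1.43 -1.05] t 7.5667
```

View pics/s2.png

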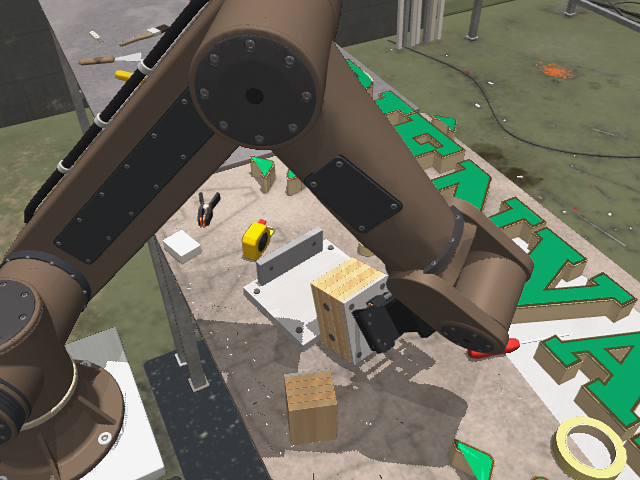

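{"method": "apply_moves", "body": {"commands": [[0,0,0,0.003,0,-0.003,0.06],[0,0,0,0.002,0,-0.002,0.06],[0,0,0,0.006,0,0.001,0.06]]}}

```text
t: 7.87
eef_pos: [577.5, -240.3, 259.2]
tcp_rot: [3.141, -0.783, 1.798]
ft_force: [-0.1, -1.5, -1.8]
opening: 0.635
```

{"method": "apply_moves", "body": {"commands": [[0,0,0,0.006,0,0.001,0.06],[0,0,0,0.006,0,0.001,0.06],[0,0,0,0.006,0,0.001,0.06]]}}

```text
t: 8.12
eef_pos: [574.0, -224.7, 270.5]
tcp_rot: [3.14, -0.784, 1.799]
ft_force: [0.5, -2.3, -0.2]
opening: 0.629
```

```bash
python3 -c "
from plan import *
where()"
```

```text
tip fix [-51.8  14.8 135.9] tool in fix
 [[ 0.708  0.002  0.706]
 [ 0.002 -1.     0.001]
 [ 0.706  0.001 -0.708]] F [-2.4  0.  -0.2] open 0.6294203425992224 q [-0.55  0.7   1.63  0.53  1.44 -1.02] t 8.1167
```

{"method": "apply_moves", "body": {"commands": [[0,0,0,0.0052,0,0.0025,0.06],[0,0,0,0.0052,0,0.0025,0.06],[0,0,0,0.0052,0,0.0025,0.06],[0,0,0,0.005,0,0.003,0.06]]}}

```text
t: 8.45
eef_pos: [569.1, -203.5, 277.9]
tcp_rot: [3.139, -0.783, 1.8]
ft_force: [0.5, -0.6, 0.2]
opening: 0.629
```

{"method": "apply_moves", "body": {"commands": [[0,0,0,0.005,0,0.003,0.06],[0,0,0,0.005,0,0.003,0.06],[0,0,0,0.004,0,0.0032,0.06]]}}

```text
t: 8.7
eef_pos: [565.4, -187.6, 281.2]
tcp_rot: [3.139, -0.783, 1.8]
ft_force: [0.5, 0.4, 0.2]
opening: 0.632
```

```bash
python3 -c "
from plan import *
where(); snap('scene','s3.png')"
```

```text
tip fix [-13.8  14.8 146.6] tool in fix
 [[ 0.709  0.002  0.705]
 [ 0.003 -1.     0.   ]
 [ 0.705  0.002 -0.709]] F [ 0.2 -0.6  0.2] open 0.6322954297049077 q [-0.5   0.66  1.69  0.56  1.41 -1.01] t 8.7
```

View pics/s3.png

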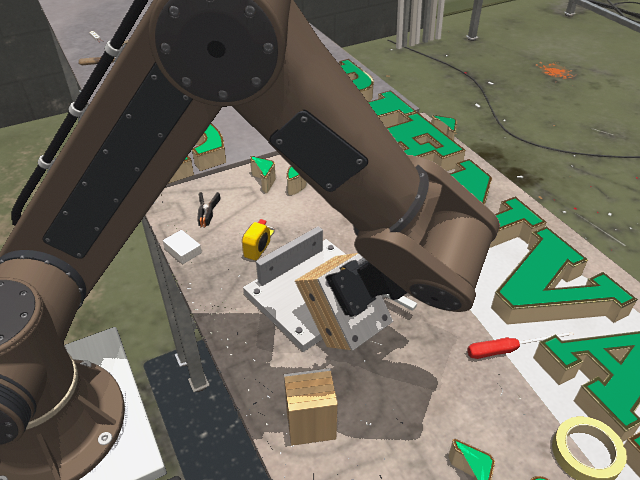

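{"method": "apply_moves", "body": {"commands": [[0,0,0,0.004,0,0.0035,0.06],[0,0,0,0,0,0,0.06],[0,0,0,0,0,0,0.06],[0,0,0,0,0,0,0.06],[0,0,0,0,0,0,0.06]]}}

```text
t: 9.17
eef_pos: [564.4, -183.3, 281.3]
tcp_rot: [3.139, -0.783, 1.799]
ft_force: [-0.1, 0.1, 0.2]
opening: 0.626
```

```bash
python3 -c "
from plan import *
where(); snap('scene','s4.png')"
```

```text
tip fix [ -9.4  14.7 146.6] tool in fix
 [[ 0.709  0.002  0.705]
 [ 0.002 -1.     0.   ]
 [ 0.705  0.002 -0.709]] F [0.1 0.1 0.2] open 0.6260425986244746 q [-0.5   0.66  1.69  0.57  1.4  -1.  ] t 9.1667
```

View pics/s4.png

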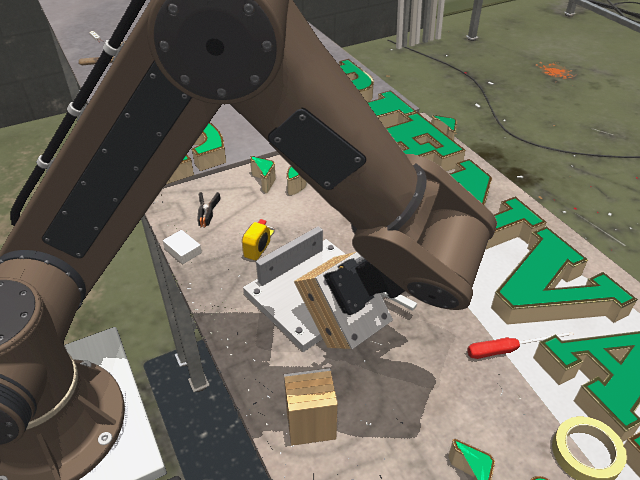

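{"method": "apply_moves", "body": {"commands": [[0,0,0,0.0035,0,0.0035,0.06],[0,0,0,0.0035,0,0.0035,0.06],[0,0,0,0.0035,0,0.0035,0.06],[0,0,0,0,0,0,0.06]]}}

```text
t: 9.55
eef_pos: [560.8, -167.5, 281.4]
tcp_rot: [3.14, -0.783, 1.8]
ft_force: [0.3, -0.2, 1.1]
opening: 0.635
```

{"method": "apply_moves", "body": {"commands": [[0,0,0,0.0035,0,0.0035,0.06],[0,0,0,0.0035,0,0.0035,0.06],[0,0,0,0,0,0,0.06],[0,0,0,0,0,0,0.06],[0,0,0,0,0,0,0.06]]}}

```text
t: 9.97
eef_pos: [558.8, -159.0, 281.4]
tcp_rot: [3.139, -0.783, 1.8]
ft_force: [-0.6, -0.5, 0.4]
opening: 0.632
```

```bash
python3 -c "
from plan import *
where(); c=snap('scene','s5.png')
a=load=c['color']; b=cv2.imread('pics/s4.png')[:,:,::-1]
d=np.abs(a.astype(int)-b).sum(2)[250:360,240:330]; print(d.mean())
cv2.imwrite('pics/s5c.png',cv2.resize(a[200:400,220:460,::-1],(720,600)))"
```

```text
tip fix [ 15.5  14.7 146.7] tool in fix
 [[ 0.709  0.002  0.705]
 [ 0.003 -1.     0.   ]
 [ 0.705  0.002 -0.709]] F [-0.4  0.7  0.4] open 0.6319439013118769 q [-0.47  0.65  1.73  0.59  1.37 -1.  ] t 9.9667
80.10636363636364
```

View pics/s5c.png

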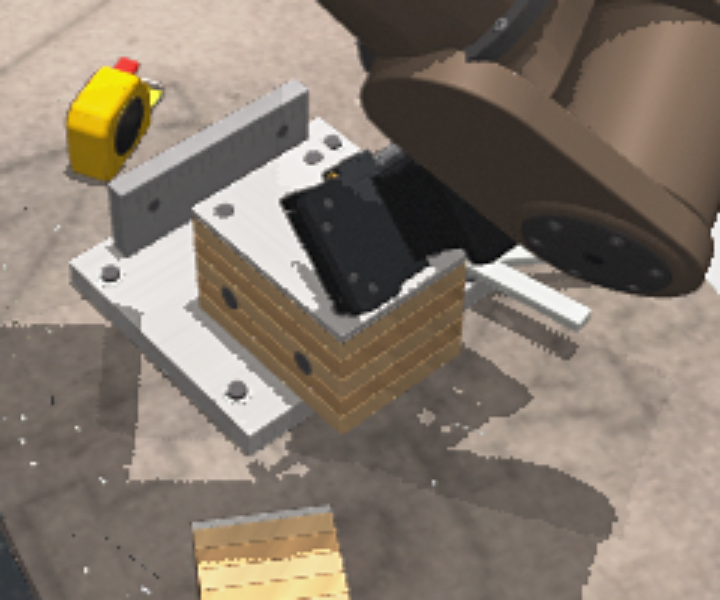

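```bash
python3 -c "
from plan import *
c=dict(np.load('pics/s5.png.npz'))
f=lambda x,y,z:fix(at(c,220+(x+.5)/3-.5,200+(y+.5)/3-.5,z))
print(f(342,432,22),f(344,340,112),f(193,213,112),f(463,255,112),f(462,348,22))
R=rot(45); go((-90,12,146.7),R); print(R.inv().apply(RF.apply([0,0,-84])))"
```

```text
[-33.   65.7  22. ] [-36.1  68.5 112. ] [ 99.9  71.2 112. ] [-32.8 -29.2 112. ] [-32.7 -35.8  22. ]
shift mm (cur tool axes) [-75.2   2.5 -74.4] rot deg [-0.01  0.16  0.14] |d| 106.0 shift in target axes [-75.    2.7 -74.6]
[-59.39696962   0.          59.39696962]
```

{"method": "apply_moves", "body": {"commands": [[0,0,0,-0.0145,0,-0.0145,0.06],[0,0,0,-0.0145,0,-0.0145,0.06],[0,0,0,-0.0145,0,-0.0145,0.06],[0,0,0,-0.0145,0,-0.0145,0.06],[0,0,0,-0.0145,0,-0.0145,0.06]]}}

```text
t: 10.43
eef_pos: [582.0, -260.0, 281.6]
tcp_rot: [3.139, -0.783, 1.799]
ft_force: [-0.9, -0.2, -0.4]
opening: 0.63
```

{"method": "apply_moves", "body": {"commands": [[0,0,0,-0.0205,0,0.0205,0.06],[0,0,0,-0.0205,0,0.0205,0.06],[0,0,0,-0.0205,0,0.0205,0.06],[0,0,0,0.0085,0,0.0085,0.06],[0,0,0,0.0085,0,0.0085,0.06]]}}

```text
t: 10.85
eef_pos: [576.2, -235.1, 193.7]
tcp_rot: [-3.141, -0.785, 1.796]
ft_force: [0.8, -0.7, -0.4]
opening: 0.633
```

{"method": "apply_moves", "body": {"commands": [[0,0,0,0.0075,0,0.0075,0.06],[0,0,0,0.004,0,0.004,0.06],[0,0,0,0.004,0,0.004,0.06],[0,0,0,0.004,0,0.004,0.06],[0,0,0,0.004,0,0.004,0.06]]}}

```text
t: 11.27
eef_pos: [569.6, -203.3, 196.5]
tcp_rot: [3.135, -0.779, 1.802]
ft_force: [2.0, -7.4, 3.9]
opening: 0.632
```

```bash
python3 -c "
from plan import *
where()"
```

```text
tip fix [-30.5  13.7  61.4] tool in fix
 [[ 0.711  0.002  0.703]
 [ 0.005 -1.    -0.002]
 [ 0.703  0.005 -0.711]] F [-7.6 -0.3  3.9] open 0.6321084607460278 q [-0.52  0.8   1.69  0.57  1.29 -1.09] t 11.2667
```

{"method": "apply_moves", "body": {"commands": [[0,0,0,0.004,0,0.004,0.06],[0,0,0,0.004,0,0.004,0.06],[0,0,0,0.004,0,0.004,0.06],[0,0,0,0.004,0,0.004,0.06],[0,0,0,0.004,0,0.004,0.06]]}}

```text
t: 11.68
eef_pos: [563.2, -175.9, 196.4]
tcp_rot: [3.135, -0.779, 1.802]
ft_force: [2.5, -7.5, 3.7]
opening: 0.629
```

{"method": "apply_moves", "body": {"commands": [[0,0,0,0.004,0,0.004,0.06],[0,0,0,0.003,0,0.003,0.06],[0,0,0,0.003,0,0.003,0.06],[0,0,0,0,0,0,0.06]]}}

```text
t: 12.02
eef_pos: [560.0, -161.6, 196.4]
tcp_rot: [3.135, -0.78, 1.802]
ft_force: [1.9, -3.4, 2.2]
opening: 0.628
```

{"method": "apply_moves", "body": {"commands": [[0,0,0,0.001,0,0.001,0.06],[0,0,0,0.001,0,0.001,0.06],[0,0,0,0,0,0,0.06]]}}

```text
t: 12.27
eef_pos: [559.4, -159.4, 196.3]
tcp_rot: [3.135, -0.78, 1.802]
ft_force: [1.7, -6.5, 3.7]
opening: 0.629
```

```bash
python3 -c "
from plan import *
where()"
```

```text
tip fix [14.6 13.8 61.2] tool in fix
 [[ 0.711  0.002  0.703]
 [ 0.004 -1.    -0.002]
 [ 0.703  0.005 -0.711]] F [-6.7 -0.2  3.7] open 0.6293469386243504 q [-0.47  0.77  1.76  0.61  1.23 -1.09] t 12.2667
```

{"method": "apply_moves", "body": {"commands": [[0,0,0,0.001,0,0.001,0.06],[0,0,0,0.001,0,0.001,0.06],[0,0,0,0,0,0,0.06]]}}

```text
t: 12.52
eef_pos: [558.9, -157.0, 196.5]
tcp_rot: [3.134, -0.779, 1.803]
ft_force: [2.2, -10.6, 5.7]
opening: 0.629
```

{"method": "apply_moves", "body": {"commands": [[0,0,0,0.001,0,0.001,0.06],[0,0,0,0.001,0,0.001,0.06],[0,0,0,0,0,0,0.06]]}}

```text
t: 12.77
eef_pos: [558.6, -155.9, 197.0]
tcp_rot: [3.132, -0.775, 1.804]
ft_force: [0.7, -25.7, 9.7]
opening: 0.635
```

```bash
python3 -c "
from plan import *
where()"
```

```text
tip fix [17.5 13.5 61.2] tool in fix
 [[ 0.715  0.001  0.7  ]
 [ 0.006 -1.    -0.004]
 [ 0.699  0.007 -0.715]] F [-25.2   5.1   9.7] open 0.6346828413882367 q [-0.46  0.77  1.77  0.61  1.23 -1.09] t 12.7667
```

{"method": "apply_moves", "body": {"commands": [[0,0,0,-0.014,0,-0.014,0.06],[0,0,0,-0.014,0,-0.014,0.06],[0,0,0,-0.014,0,-0.014,0.06],[0,0,0,0.025,0,-0.025,0.06],[0,0,0,0.025,0,-0.025,0.06]]}}

```text
t: 13.18
eef_pos: [570.7, -211.9, 265.6]
tcp_rot: [-3.141, -0.784, 1.797]
ft_force: [-0.0, -0.1, 0.3]
opening: 0.634
```

{"method": "apply_moves", "body": {"commands": [[0,0,0,0.025,0,-0.025,0.06],[0,0,0,0.025,0,-0.025,0.06],[0,0,0,0.025,0,-0.025,0.06],[0,0,0,0,0,0,0.06]]}}

```text
t: 13.52
eef_pos: [570.7, -210.5, 379.2]
tcp_rot: [3.128, -0.776, 1.808]
ft_force: [0.4, 0.1, 0.4]
opening: 0.629
```

```bash
cat >> plan.py <<'E'
def hand(ang,r=85): a=np.radians(ang); return np.array([14+r*np.cos(a),-85+r*np.sin(a)])
E
python3 -c "
from plan import *
where(); h=hand(238.9); print(h); go((*h,160),rot(0,59))"
```

```text
tip fix [-38.2  13.7 243.7] tool in fix
 [[ 0.713  0.003  0.701]
 [ 0.009 -1.    -0.005]
 [ 0.701  0.01  -0.713]] F [ 0.  -0.4  0.4] open 0.6291055090079789 q [-0.53  0.56  1.57  0.54  1.59 -0.92] t 13.5167
[ -29.90533295 -157.78270219]
shift mm (cur tool axes) [ 78.9 172.5 120.8] rot deg [ 23.28 -40.13 -55.54] |d| 225.0 shift in target axes [-75.  210.   29.2]
```

{"method": "apply_moves", "body": {"commands": [[2.12,-3.65,-5.05,0,0,0,0.06],[2.12,-3.65,-5.05,0,0,0,0.06],[2.12,-3.65,-5.05,0,0,0,0.06],[2.12,-3.65,-5.05,0,0,0,0.06],[2.12,-3.65,-5.05,0,0,0,0.06]]}}

```text
t: 13.93
eef_pos: [570.4, -210.5, 372.3]
tcp_rot: [3.028, -0.426, 2.317]
ft_force: [-0.9, 0.5, -0.5]
opening: 0.632
```

{"method": "apply_moves", "body": {"commands": [[2.12,-3.65,-5.05,0,0,0,0.06],[2.12,-3.65,-5.05,0,0,0,0.06],[2.12,-3.65,-5.05,0,0,0,0.06],[2.12,-3.65,-5.05,0,0,0,0.06],[2.12,-3.65,-5.05,0,0,0,0.06]]}}

```text
t: 14.35
eef_pos: [570.5, -210.4, 372.4]
tcp_rot: [3.109, -0.071, 2.743]
ft_force: [0.4, -0.4, -0.4]
opening: 0.631
```

{"method": "apply_moves", "body": {"commands": [[2.12,-3.65,-5.05,0,0,0,0.06],[0,0,0,-0.0125,0.035,0.004,0.06],[0,0,0,-0.0125,0.035,0.004,0.06],[0,0,0,-0.0125,0.035,0.004,0.06],[0,0,0,-0.0125,0.035,0.004,0.06]]}}

```text
t: 14.77
eef_pos: [662.0, -91.7, 356.0]
tcp_rot: [3.141, -0.009, 2.825]
ft_force: [0.4, 0.1, 0.3]
opening: 0.629
```

{"method": "apply_moves", "body": {"commands": [[0,0,0,-0.0125,0.035,0.004,0.06],[0,0,0,-0.0125,0.035,0.004,0.06],[0,0,0,0,0,0,0.06]]}}

```text
t: 15.02
eef_pos: [709.0, -29.1, 346.5]
tcp_rot: [3.139, -0.009, 2.83]
ft_force: [0.1, -0.6, -0.6]
opening: 0.635
```

```bash
python3 -c "
from plan import *
where(); h=hand(238.9); go((*h,51),rot(0,59)); snap('scene','s6.png')"
```

```text
tip fix [ -24.2 -159.4  156.5] tool in fix
 [[ 0.511  0.859  0.007]
 [ 0.859 -0.511  0.007]
 [ 0.009  0.002 -1.   ]] F [-0.6  0.1 -0.6] open 0.6347034778235229 q [-0.13  0.67  1.39  0.    1.1  -1.4 ] t 15.0167
shift mm (cur tool axes) [ -0.8  -5.6 105.5] rot deg [ 0.12 -0.54  0.24] |d| 106.0 shift in target axes [  0.2  -5.3 105.5]
```

View pics/s6.png

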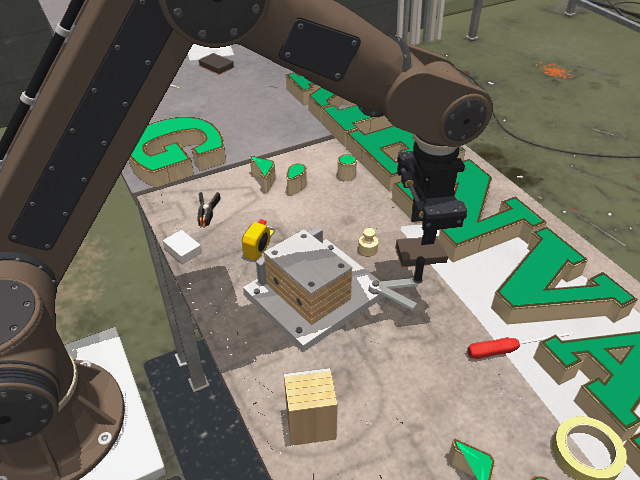

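{"method": "apply_moves", "body": {"commands": [[0,-0.5,0,0,-0.0014,0.0264,0.06],[0,0,0,0,-0.0014,0.0264,0.06],[0,0,0,0,-0.0014,0.0264,0.06],[0,0,0,0,-0.0014,0.026,0.06],[0,0,0,0,0,0,0.02]]}}

```text
t: 15.48
eef_pos: [703.3, -40.6, 237.5]
tcp_rot: [-3.141, -0.008, 2.825]
ft_force: [-0.8, -0.6, -0.3]
opening: 0.6
```

{"method": "apply_moves", "body": {"commands": [[0,0,0,0,0,0,0.02],[0,0,0,0,0,0,0.02],[0,0,0,0,0,0,0.02],[0,0,0,0,0,0,0.02],[0,0,0,0,0,0,0.02]]}}

```text
t: 15.9
eef_pos: [705.0, -39.9, 242.8]
tcp_rot: [3.141, 0.0, 2.826]
ft_force: [0.4, -0.7, 0.5]
opening: 0.268
```

```bash
python3 -c "
from plan import *
where()
# chord step for arc: rotate -d deg (cw seen from above => + about tool z), 17 steps
d=6.0; R0=rot(0,59); 
a=hand(238.9); b=hand(238.9-d); print(R0.inv().apply(RF.apply([*(b-a),0])))"
```

```text
tip fix [ -34.9 -154.5   52.8] tool in fix
 [[ 0.515  0.857  0.001]
 [ 0.857 -0.515 -0.001]
 [-0.     0.001 -1.   ]] F [-0.8 -0.3  0.5] open 0.26788026513295615 q [-0.15  0.77  1.48  0.    0.89 -1.41] t 15.9
[ 0.48114529 -8.88409315  0.        ]
```

{"method": "apply_moves", "body": {"commands": [[0,0,6,0.0005,-0.0089,0,0.02],[0,0,6,0.0005,-0.0089,0,0.02],[0,0,6,0.0005,-0.0089,0,0.02],[0,0,6,0.0005,-0.0089,0,0.02]]}}

```text
t: 16.23
eef_pos: [686.9, -70.5, 242.1]
tcp_rot: [3.141, -0.001, 2.402]
ft_force: [-0.5, 1.5, -0.2]
opening: 0.214
```

```bash
cat >> plan.py <<'E'
def arc():
    p,r,s=cur(); t=fix(p+190*r.apply([0,0,1])); v=t[:2]-[14,-85]; x=RF.inv().apply(r.apply([0,1,0]))
    print('tip',t,'ang',np.degrees(np.arctan2(v[1],v[0]))%360,'r',np.hypot(*v),'jaw ang',np.degrees(np.arctan2(x[1],x[0]))%360,'F',RF.inv().apply(s['ft_force']).round(1),'open mm',s['opening']*95)
E
python3 -c "
from plan import *
arc()"
```

```text
tip [ -60.6 -129.9   52.1] ang 211.04275401138162 r 87.06991443661812 jaw ang 304.7016665913135 F [ 1.6  0.2 -0.2] open mm 20.37609844718273
```

{"method": "apply_moves", "body": {"commands": [[0,0,6,0.0011,-0.0089,0,0.02],[0,0,6,0.0011,-0.0089,0,0.02],[0,0,6,0.001,-0.0089,0,0.02],[0,0,6,0.001,-0.0089,0,0.02],[0,0,6,0.001,-0.0089,0,0.02]]}}

```text
t: 16.65
eef_pos: [648.1, -92.2, 242.1]
tcp_rot: [3.141, -0.001, 1.878]
ft_force: [1.2, 1.0, -0.9]
opening: 0.21
```

{"method": "apply_moves", "body": {"commands": [[0,0,6,0.001,-0.0089,0,0.02],[0,0,6,0.001,-0.0089,0,0.02],[0,0,6,0.001,-0.0089,0,0.02],[0,0,6,0.001,-0.0089,0,0.02]]}}

```text
t: 16.98
eef_pos: [612.6, -93.7, 242.2]
tcp_rot: [-3.142, -0.001, 1.459]
ft_force: [1.6, 1.6, -0.1]
opening: 0.209
```

```bash
python3 -c "
from plan import *
arc()"
```

```text
tip [-66.7 -52.3  52.2] ang 157.9419892499723 r 87.07341729827766 jaw ang 250.6815450987148 F [ 1.2 -1.9 -0.1] open mm 19.819059697874767
```

{"method": "apply_moves", "body": {"commands": [[0,0,6,0.001,-0.0089,0,0.02],[0,0,6,0.001,-0.0089,0,0.02],[0,0,4,0.0007,-0.006,0,0.02],[0,0,3,0.0004,-0.0045,0,0.02],[0,0,0,0,0,0,0.02]]}}

```text
t: 17.4
eef_pos: [585.7, -84.0, 242.2]
tcp_rot: [-3.14, -0.001, 1.13]
ft_force: [0.4, -0.0, 1.1]
opening: 0.214
```

{"method": "apply_moves", "body": {"commands": [[0,0,0,0,-0.0015,0,0.02],[0,0,0,0,-0.0015,0,0.02],[0,0,0,0,0,0,0.02]]}}

```text
t: 17.65
eef_pos: [583.4, -83.0, 241.8]
tcp_rot: [-3.14, -0.001, 1.134]
ft_force: [0.4, -0.1, -0.2]
opening: 0.212
```

```bash
python3 -c "
from plan import *
arc()"
```

```text
tip [-49.7 -26.1  51.8] ang 137.24208277991346 r 86.75770859122548 jaw ang 232.057082722159 F [-0.2 -0.4 -0.2] open mm 20.179165280984257
```

{"method": "apply_moves", "body": {"commands": [[0,0,0,0,-0.0015,0,0.02],[0,0,0,0,-0.0015,0,0.02],[0,0,0,0,0,0,0.02]]}}

```text
t: 17.9
eef_pos: [580.5, -81.6, 241.6]
tcp_rot: [-3.14, -0.0, 1.133]
ft_force: [-0.2, 0.6, 1.3]
opening: 0.211
```

{"method": "apply_moves", "body": {"commands": [[0,0,0,0,-0.0015,0,0.02],[0,0,0,0,-0.001,0,0.02],[0,0,0,0,0,0,0.02]]}}

```text
t: 18.15
eef_pos: [579.1, -81.0, 241.6]
tcp_rot: [3.14, -0.001, 1.132]
ft_force: [7.8, -2.7, -4.1]
opening: 0.21
```

```bash
python3 -c "
from plan import *
arc()"
```

```text
tip [-47.1 -22.8  51.6] ang 134.48885899855023 r 87.18973563441972 jaw ang 231.98263864306685 F [-4.3 -7.  -4.1] open mm 19.97017775424999
```

{"method": "apply_moves", "body": {"commands": [[0,0,0,0,0.002,0,0.035],[0,0,0,0,0,0,0.035],[0,0,0,0,0,0,0.035],[0,0,0,0,0,-0.02,0.035],[0,0,0,0,0,-0.035,0.035]]}}

```text
t: 18.57
eef_pos: [579.6, -81.4, 294.1]
tcp_rot: [-3.133, 0.001, 1.133]
ft_force: [0.9, 0.6, -0.1]
opening: 0.367
```

{"method": "apply_moves", "body": {"commands": [[0,0,0,0,0,-0.035,0.035],[0,0,0,0,0,-0.035,0.035],[0,0,0,0,0,-0.035,0.035],[0,0,0,0.012,-0.036,0,0.035],[0,0,0,0.012,-0.036,0,0.035]]}}

```text
t: 18.98
eef_pos: [524.8, -29.4, 403.2]
tcp_rot: [3.14, -0.001, 1.131]
ft_force: [-0.0, 0.8, -0.7]
opening: 0.367
```

```bash
python3 -c "
from plan import *
where()"
```

```text
tip fix [ 15.4  18.6 213.2] tool in fix
 [[ 0.787 -0.617  0.   ]
 [-0.617 -0.787 -0.002]
 [ 0.001  0.001 -1.   ]] F [ 0.8 -0.1 -0.7] open 0.36681291379487746 q [-0.18  0.35  1.8   0.    0.99  0.26] t 18.9833
```

{"method": "apply_moves", "body": {"commands": [[0,0,0,0.034,-0.016,0,0.035],[0,0,0,0.034,-0.016,0,0.035],[0,0,0,0.034,-0.016,0,0.035],[0,0,0,0.034,-0.016,0,0.035],[0,0,0,0.034,-0.016,0,0.035]]}}

```text
t: 19.4
eef_pos: [524.4, 160.3, 402.0]
tcp_rot: [-3.139, -0.0, 1.132]
ft_force: [1.2, -0.7, 0.5]
opening: 0.367
```

{"method": "apply_moves", "body": {"commands": [[0,0,0,0.034,-0.016,0,0.035],[0,0,0,0.034,-0.016,0,0.035],[0,0,0,0.034,-0.016,0,0.035],[0,0,0,0.034,-0.016,0,0.035],[0,0,0,0,0,0,0.035]]}}

```text
t: 19.82
eef_pos: [523.9, 313.8, 401.7]
tcp_rot: [-3.139, -0.001, 1.136]
ft_force: [-0.3, -0.3, -0.2]
opening: 0.37
```

```bash
python3 -c "
from plan import *
c=snap('scene','s7.png'); d=snap('top','t7.png')
a=cv2.resize(c['color'][210:360,235:435,::-1],(800,600),interpolation=cv2.INTER_CUBIC)
b=cv2.resize(d['color'][170:320,270:470,::-1],(800,600),interpolation=cv2.INTER_CUBIC)
cv2.imwrite('pics/s7c.png',a);cv2.imwrite('pics/t7c.png',b)"
```

```text
(no output)
```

View pics/s7c.png

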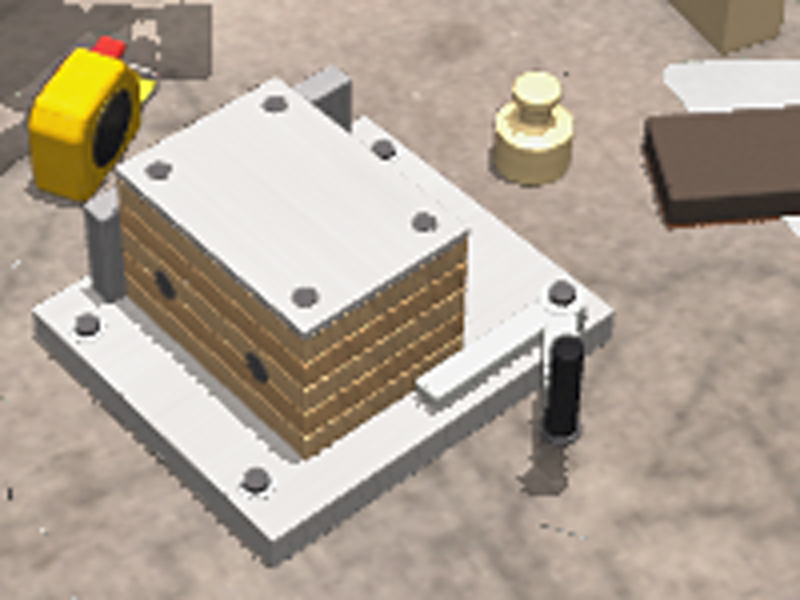

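View pics/t7c.png

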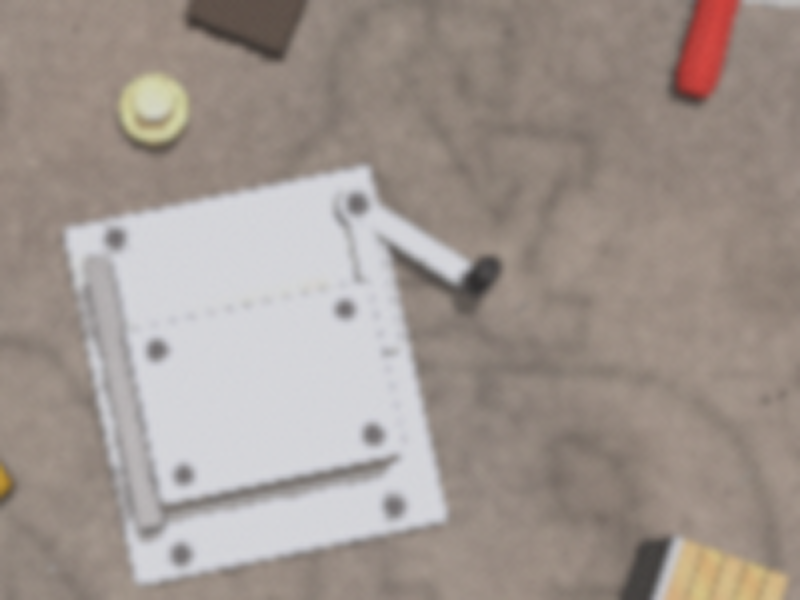

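```bash
python3 -c "
from fit import *
from plan import fix
t=load('t7.png');s=load('s7.png')
A=lambda x,y:(270+(x+.5)/4-.5,170+(y+.5)/4-.5)
B=lambda x,y:(235+(x+.5)/4-.5,210+(y+.5)/4-.5)
h=fix(at(t,*A(487,268),95)); g=fix(at(s,*B(567,343),95));
for q in(h,g): print(q,np.degrees(np.arctan2(q[1]+85,q[0]-14)))
for p in((305,333,112),(468,233,112),(118,172,112),(305,458,22)): print(fix(at(s,*B(*p[:2]),p[2])))
print(fix(at(t,*A(400,455),112)),fix(at(t,*A(163,503),112)))
print(env.state()['ft_force'])"
```

```text
[-44.2 -25.   95. ] 134.127542877098
[-43.5 -25.9  95. ] 134.21382938297134
[ 25.6  69.1 112. ]
[ 24.4 -27.7 112. ]
[162.3  70.1 112. ]
[29.  67.8 22. ]
[ 29.1  69.6 112. ] [163.7  68.6 112. ]
[-0.43070294 -0.71217805  0.06040215]
```

```bash
python3 -c "
from cell import env
print(env.job_done())"
```

```text
the job is handed in; nothing more can be done
None
```

The forming block is tipped onto the bed with its steel face up and pushed home. The stop arm is closed behind it, and I have handed the job in. The robot clock was at about 20 s of the 67 s allowed, and `env.job_done()` reports no verdict.

I squared the block against the front edge with a low two-finger push. A high, rising push then tipped it over. The push jammed for a moment, with about 25 N forward and 33 N on the vertical axis, until I let it rise more steeply. After that I slid the block home until it met the stop at about 25 N, and swung the handle round to its end stop at about 8 N.

| Check | Reading | Limit |
|---|---|---|
| Block origin, fixture x | 24.4 to 29.1 mm | 20.5 to 30 mm |
| Block middle, fixture y | about 20 mm off the middle line | within 45 mm |
| Stop arm | at its end stop, bar along the front edge; about 105° swing from the start | joint below 0.12 rad |
| Wrist force at the end | about zero, arm clear of everything | touches nothing |

- **Block x:** the camera readings disagree by up to 5 mm, and the highest ones are close to the 30 mm limit. The fingertip position when the block met the stop gave 24.5 mm, which matches being home at 25 mm.
- **Stop arm angle:** I did not measure the joint directly; I judged it closed from the force, the swing and the final pictures.
- **Bystanders:** the brass weight is at the same pixels as at the start. The tape measure showed no visible movement, but I did not measure it.

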